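# Press the drilling jig's pins home in order

### The job

Lock the drilling jig on the bench: with closed fingertips press its three raised steel pins all the way down, first the one with the wide flat round head, then the one with the square head, last the one with the ball head. Press each lightly and only after the one before it is fully home, and pull none of them up. Leave the loose things on and around the jig where they are, and finish with the hand clear.

Things in the scene. Friction and masses are not known exactly. Their poses are not given: they have to be found in the camera images.
- jig_plate (a point): Drilling jig, fixed to the bench, with a flat grey plate 230 x 250 mm (x, y), top 66 mm above the bench. This point: centre of the plate's top, z up. Three brass bushes, 28 mm across, tops 74 mm above the bench, at (-60, -75), (-60, 75), (60, 0) mm from it along the jig's x, y; each holds a pin. Flat brass rings are empty holes. Low lugs stick out 50 mm at the -x and +x sides.
- flat_pin_top (a point): Centre of the top of the flat-headed pin: a steel disc 48 mm across and 10 mm thick on a 12 mm stem. Its top is 104 mm above the bench when raised, 88 mm when home. The pin slides down in its bush with about 3 N of friction and stays where it is left. At its stop the sprung head gives up to 4 mm more under 5 to 15 N; over 25 N is too hard. Which bush it stands in varies.
- square_pin_top (a point): Centre of the top of the square-headed pin: a steel block 30 x 30 mm and 16 mm tall on a 12 mm stem. Its top is 110 mm above the bench when raised, 94 mm when home. The pin slides down in its bush with about 3 N of friction and stays where it is left. At its stop the sprung head gives up to 4 mm more under 5 to 15 N; over 25 N is too hard. Which bush it stands in varies.
- ball_pin_top (a point): Highest point of the ball-headed pin: a steel ball 30 mm across on a 12 mm stem. Its top is 124 mm above the bench when raised, 108 mm when home. The pin slides down in its bush with about 3 N of friction and stays where it is left. At its stop the sprung head gives up to 4 mm more under 5 to 15 N; over 25 N is too hard. Which bush it stands in varies.
- flat_pin (a joint): how far the pin has been pressed down, m: 0 = fully raised (the head 20 mm above the bush), 0.016 = fully home (the head 4 mm above its bush); it starts between 0 and 0.004. Negative would mean it has been pulled up.
- square_pin (a joint): how far the pin has been pressed down, m: 0 = fully raised (the head 20 mm above the bush), 0.016 = fully home (the head 4 mm above its bush); it starts between 0 and 0.004. Negative would mean it has been pulled up.
- ball_pin (a joint): how far the pin has been pressed down, m: 0 = fully raised (the head 20 mm above the bush), 0.016 = fully home (the head 4 mm above its bush); it starts between 0 and 0.004. Negative would mean it has been pulled up.
- spare_bush: Bystander, loose: a plain steel tube 26 mm across, 26 mm tall, standing on the drill plate near its (+x, +y) corner. Origin at the centre of its underside.
- oil_tin: Bystander, loose: a blue can 60 mm across, 120 mm tall, standing on the bench at the jig's +y side. Origin at the centre of its underside.
- hammer: Bystander, loose: a hammer lying on the bench at the jig's -y side. Origin on its underside.

How it is judged (in metres and radians):
On the way, in this order (a step that is already met when the one before it is completed fails the run):
1. the flat-headed pin is pressed home (value of joint flat_pin above 0.013 m), for 0.1 s.
2. the square-headed pin is pressed home (value of joint square_pin above 0.013 m), for 0.1 s.
3. the ball-headed pin is pressed home (value of joint ball_pin above 0.013 m), for 0.1 s.
At the end, for the whole second after the job is handed in: All three pins are home (pressed to within 3 mm of their stops) and no bystander has moved 15 mm or more (value of joint each of flat_pin, square_pin, ball_pin above 0.013 m and distance of each of spare_bush, oil_tin, hammer from where it was at the start of the episode below 0.015 m); the robot touches nothing.
It fails at once if a pin is pressed (7 mm or more down) before the one ahead of it in the order is home ((value of joint square_pin above 0.007 m and not (value of joint flat_pin above 0.013 m)) or (value of joint ball_pin above 0.007 m and not (value of joint square_pin above 0.013 m))).
It fails at once if a pin is pulled up (value of joint any of flat_pin, square_pin, ball_pin below -0.0025 m).
It fails at once if a pin is pressed with more than 25 N (contact force between the fingers and flat_pin above 25 N or contact force between the fingers and square_pin above 25 N or contact force between the fingers and ball_pin above 25 N).
It fails at once if a bystander is disturbed (moved more than 15 mm) (distance of any of spare_bush, oil_tin, hammer from where it was at the start of the episode above 0.015 m).
It also fails if it takes over 45 s, if anything falls off the work surface, if the arm or the gripper's body presses on something with over 40 N, if the wrist force passes 120 N, or if a joint passes its speed limit or range.

### The arm

A 6-joint arm with a two-finger parallel gripper is mounted at the origin on the work surface. World frame = base frame: x ahead of the robot, y to its left, z up, the work surface at z = 0. Lengths are in m, angles in degrees, forces in N, time in s.
With the tool pointing down it reaches from about 0.4 to 0.825 m from the base axis. Payload 7 kg.
Tool frame: the origin (TCP) lies midway between the tips of the shut fingers; the grasp point (between the pads) lies 19 mm behind it; z points along the fingers, x is the direction in which the jaws open and shut, and the axes are right-handed (so a half turn about z gives the same grasp; the last joint's range is limited). The gripper opens to 88 mm and grips with 3 to 60 N. Pads are 19 mm wide; open, the fingers measure 130 mm over their backs; the gripper's body (78 mm by 193 mm) begins 47 mm behind the grasp point.
Start: joints at [87.21, 20.546, 0.682, 0, -70.136, -16.507], TCP at [0.223, 0.637, 0.227] pointing down, gripper open.
Joint ranges: [-176.03, 176.03], [-82.01, 121.73], [-58.28, 71.71], [-173.87, 95.51], [-174.79, -0.11], [-173.66, 173.66]. Speed limits (degrees/s): [136.94, 136.94, 172.46, 180, 180, 180].

### API

Orientations are given as [roll, pitch, yaw] about the fixed x, y, z axes, in that order (R = Rz(yaw) Ry(pitch) Rx(roll)).
In Python, from plant import * gives the robot as it stands. The module is installed in compiled form; this text tells all that it offers.
- The arm moves only by the shell command python3 -m pendant 'ROWS' [OPENING]. ROWS is JSON, a list that holds one entry, the list of rows, each a list of 6 numbers: the shift along the world's x, y, z in mm, then the turn, a rotation vector about the world's x, y, z in degrees. A call has 1 to 10 rows; each row is the pose to reach, as a shift and turn from the pose commanded when the call began; what a row does not reach only later rows make up. A row lasts 1/8 s, in which the tool goes at most 62.5 mm and 10.7 degrees, less where a joint would pass 70% of its speed; a pose out of reach is approached as far as the arm can. A call with a gripper value outside its range is refused whole. OPENING is the closure, from -1 (fully open) to 1 (shut), set as the call begins (- or left out, the last holds). The fingers move at their own pace and stop on an object; the grip force is fixed at half the most. Time passes only in rows, so rows that repeat a pose let the fingers close. It gives the time, the measured TCP pose, the force and the opening at its end, in the units of the state.
- get_obs(): the state, without advancing time (a new reading comes with each control period).
- snapshot(name): name is "side" or "top" or "wrist"; returns a dict with "pixels" (400x640x3 uint8, red, green, blue), "depth" (400x640 float32, m along the optical axis (not along the pixel's ray), 0 where there is no reading), "fx", "fy", "cx", "cy" (pixels), "pose" (4x4, takes a point from camera to world coordinates); the wrist camera has in their place "tool_from_camera" (4x4, takes a point from camera to tool coordinates, whose origin is the TCP and whose axes are the tool frame's). Camera axes: x right, y down, z forward; pixel columns grow to the right and rows downward; lengths in m; the calibration is good to about 2 mm. A picture is of the moment at which its call begins: read the wrist's pose just before it.
- close_job(): hands the job in, once; it reports no verdict.
The state is a dict: "clock": time; "joint_pos": joint angles; "qvel": joint speeds; "tau": joint torques, N m; "tool_pos": TCP position; "orientation": TCP orientation; "force": force on the tool from outside, world axes, zero at the start; "moment": the same for the moment, N m; "opening": finger opening in m.
Only numpy, scipy, OpenCV 4.12 (cv2) and the standard library are available. Lean on these libraries where they do the work, as an engineer would, in place of code of your own. Each camera call takes 0.05 s, during which the arm holds its last target. There are 200 camera calls.

## Working session

There is one attempt and no reset: what is moved stays moved. The work goes in short steps, Python scripts to look and compute and a shell command to move; the robot and the scene stay as the last step left them, time stands still between calls to the robot, and variables do not carry over. Pictures are saved under pics/ and viewed, about 8 in all and at most 12, crops included, and the job is handed in when it is done.

```bash
mkdir -p pics; cat > h.py <<'E'
from plant import *
import numpy as np, cv2, pickle
from scipy.spatial.transform import Rotation as R
def grab(n):
    o=get_obs(); s=snapshot(n)
    if 'pose' in s: T=np.array(s['pose'])
    else:
        W=np.eye(4); W[:3,:3]=R.from_euler('xyz',o['orientation'],degrees=True).as_matrix(); W[:3,3]=o['tool_pos']; T=W@np.array(s['tool_from_camera'])
    s['T']=T; return s
def save(s,f): cv2.imwrite(f,cv2.cvtColor(s['pixels'],cv2.COLOR_RGB2BGR))
def onplane(s,u,v,z):
    d=s['T'][:3,:3]@np.array([(u-s['cx'])/s['fx'],(v-s['cy'])/s['fy'],1]); p=s['T'][:3,3]
    return p+d*(z-p[2])/d[2]
def cloud(s):
    v,u=np.mgrid[:400,:640]; d=s['depth']
    P=np.stack([(u-s['cx'])/s['fx']*d,(v-s['cy'])/s['fy']*d,d],-1)
    return P@s['T'][:3,:3].T+s['T'][:3,3]
E
python3 - <<'E'
from h import *
print(get_obs())
for n in ('top','side'):
    s=grab(n); save(s,f'pics/{n}0.png'); pickle.dump(s,open(n+'.pkl','wb')); print(n,s['fx'],s['cx'],s['cy'],s['T'])
E
```

```text
{'clock': 0.0, 'joint_pos': array([ 8.72084226e+01,  2.05922752e+01,  6.32344984e-01, -1.96989315e-02,
       -7.01349204e+01, -1.65093581e+01]), 'qvel': array([-0.00210452,  0.08489901, -0.00256222, -0.05756581,  0.00570909,
        0.00726289]), 'tau': array([-4.70285122e-04, -5.82717669e+01,  2.93054473e+01,  6.99723065e+00,
        6.97717478e-03, -1.59897422e-04]), 'tool_pos': array([0.22294628, 0.63659326, 0.22560367]), 'orientation': array([-1.79990798e+02, -9.62029292e-02, -1.09307652e+02]), 'force': array([-0.23822772, -0.25572812, -0.32032374]), 'moment': array([ 0.0053665 ,  0.02894756, -0.04894776]), 'opening': 0.08754841561550857}
top 451.7858582748054 323.8155186151844 201.55430104973888 [[ 0.00859359 -0.9975266   0.06976275  0.53534834]
 [-0.99983126 -0.00970424 -0.01559713  0.03705829]
 [ 0.01623555 -0.06961695 -0.99744167  1.19979291]
 [ 0.          0.          0.          1.        ]]
side 493.5221743561418 306.12217803994633 197.94429550513433 [[-0.98573645 -0.09689301  0.13760597  0.47476414]
 [-0.16761847  0.63854312 -0.75111033  0.77212299]
 [-0.01509001 -0.76346213 -0.64567629  0.75660309]
 [ 0.          0.          0.          1.        ]]
```

View pics/top0.png

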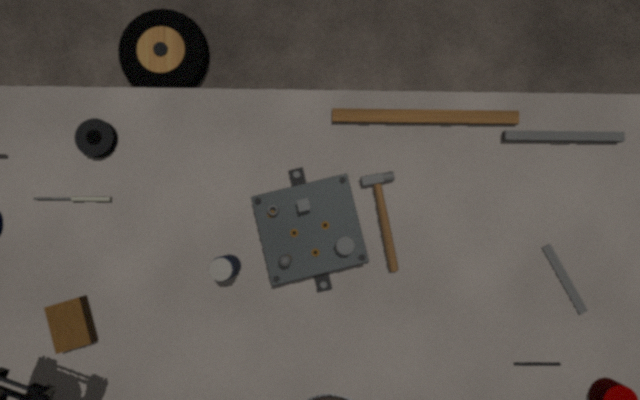

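View pics/side0.png

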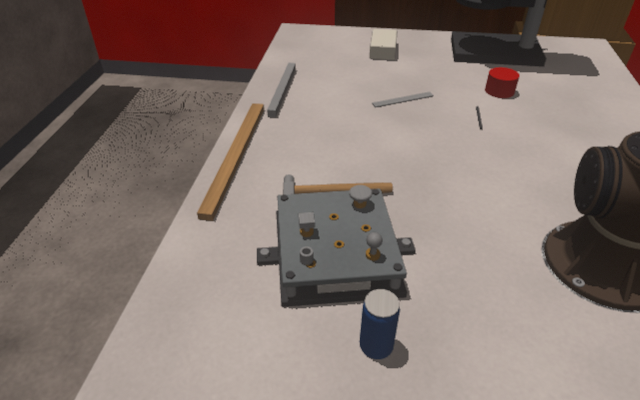

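The top view shows the flat head at (345,246), the square head at (303,206), the ball at (285,261), the spare bush at (273,211) and the tin at (222,269). The side view agrees with this.

```bash
python3 - <<'E'
from h import *
t=pickle.load(open('top.pkl','rb')); sd=pickle.load(open('side.pkl','rb'))
for nm,s,px in (('top',t,dict(flat=(345,246,.102),square=(303,206,.108),ball=(285,261,.115))),('side',sd,dict(flat=(361,191,.102),square=(307,218,.108),ball=(374,240,.107)))):
    C=cloud(s)
    for k,(u,v,z) in px.items():
        p=onplane(s,u,v,z); print(nm,k,p.round(4),'depth pt',C[v,u].round(4), 'r',np.hypot(*p[:2]).round(3))
# heads by height from top and side cloud: median above plate
C=np.concatenate([cloud(t).reshape(-1,3),cloud(sd).reshape(-1,3)]); src=np.r_[np.zeros(256000),np.ones(256000)]
for k,(u,v,z) in dict(flat=(345,246,.102),square=(303,206,.108),ball=(285,261,.115)).items():
    p=onplane(t,u,v,z)
    for i in (0,1):
        m=(src==i)&(np.hypot(*(C[:,:2]-p[:2]).T)<.035)&(C[:,2]>.09)
        q=C[m]; print(k,i,m.sum(),'mid',((q.max(0)+q.min(0))/2).round(4),'mean',q.mean(0).round(4),'zmax',q[:,2].max().round(4),'size',np.ptp(q,0).round(3))
# plate yaw
hsv=C[:256000].reshape(400,640,3)
m=((abs(hsv[...,2]-.066)<.008)).astype(np.uint8)
n,l,st,ce=cv2.connectedComponentsWithStats(m); i=1+st[1:,4].argmax()
xy=(hsv[l==i][:,:2]*1000).astype(np.float32); print('plate',cv2.minAreaRect(xy), np.median(hsv[l==i][:,2]))
E
```

```text
top flat [ 0.5048 -0.0323  0.102 ] depth pt [ 0.5048 -0.0322  0.104 ] r 0.506
top square [0.6004 0.0703 0.108 ] depth pt [0.6007 0.0704 0.1029] r 0.605
top ball [0.4684 0.1113 0.115 ] depth pt [0.4688 0.1109 0.121 ] r 0.481
side flat [ 0.505  -0.0286  0.102 ] depth pt [ 0.505  -0.0303  0.1006] r 0.506
side square [0.6012 0.0768 0.108 ] depth pt [0.6014 0.0756 0.1069] r 0.606
side ball [0.4691 0.1162 0.107 ] depth pt [0.4692 0.1269 0.1176] r 0.483
flat 0 302 mid [ 0.5071 -0.0313  0.1007] mean [ 0.5071 -0.0312  0.1009] zmax 0.1074 size [0.044 0.046 0.014]
flat 1 303 mid [ 0.5051 -0.0309  0.0973] mean [ 0.5054 -0.0271  0.0995] zmax 0.1042 size [0.046 0.049 0.014]
square 0 156 mid [0.6042 0.0704 0.1033] mean [0.6042 0.0706 0.1059] zmax 0.1116 size [0.032 0.034 0.017]
square 1 240 mid [0.6032 0.0727 0.1001] mean [0.6024 0.0761 0.1031] zmax 0.1089 size [0.033 0.034 0.018]
ball 0 122 mid [0.4705 0.113  0.115 ] mean [0.4702 0.1128 0.1169] zmax 0.1254 size [0.029 0.027 0.021]
ball 1 205 mid [0.4684 0.1183 0.1095] mean [0.4685 0.1207 0.1131] zmax 0.1222 size [0.028 0.023 0.025]
plate ((546.4837646484375, 55.89856719970703), (229.7551727294922, 250.0972442626953), 14.379182815551758) 0.06583958133769685
```

The plate fit gives centre (546.5, 55.9) and yaw 14.4°. The bush layout then predicts flat (507, -32), square (604.6, 71) and ball (469.7, 113.6) mm, all within about 2 mm of the measured heads. Next I shut the fingers and go over the flat pin.

```bash
python3 -m pendant '[[[28,-67,0,0,0,0],[57,-134,0,0,0,0],[85,-200,0,0,0,0],[114,-267,0,0,0,0],[142,-334,0,0,0,0],[170,-400,0,0,0,0],[199,-467,0,0,0,0],[227,-534,0,0,0,0],[256,-600,0,0,0,0],[284,-668,0,0,0,0]]]' 1
python3 -m pendant '[[[0,0,0,0,0,0],[0,0,0,0,0,0]]]'
python3 -c "from h import *; print(get_obs())"
```

```text
clock: 1.35
tool_pos: [0.4682, 0.06, 0.2267]
orientation: [-180.0, 0.0, -109.3]
force: [0.9, -0.0, 0.4]
opening: 0.0006
clock: 1.6
tool_pos: [0.4677, 0.0616, 0.2263]
orientation: [180.0, -0.0, -109.4]
force: [0.3, -0.3, -0.2]
opening: 0.0005
{'clock': 1.6, 'joint_pos': array([ 3.14824979e+01,  1.05012408e+00, -2.39497207e+01, -1.48174204e-02,
       -6.50283799e+01,  3.91299903e+01]), 'qvel': array([ 2.21781574, -0.28149083,  0.06715422,  0.01347189, -0.14347851,
       -0.01113847]), 'tau': array([ -1.30091574, -29.6886903 ,  28.31700861,   6.74694613,
         0.05630055,   0.06074281]), 'tool_pos': array([0.46766135, 0.06158445, 0.22628837]), 'orientation': array([ 1.79971770e+02, -1.34200518e-02, -1.09393767e+02]), 'force': array([ 0.26190399, -0.28033684, -0.24694393]), 'moment': array([0.02559446, 0.03415355, 0.01030717]), 'opening': 0.0004793270286200723}
```

```bash
python3 -m pendant '[[[20,-47,0,0,0,0],[39,-93,-30,0,0,0],[39,-93,-70,0,0,0],[39,-93,-70,0,0,0],[39,-93,-70,0,0,0]]]'
python3 - <<'E'
from h import *
s=grab('wrist'); save(s,'pics/w1.png'); C=cloud(s).reshape(-1,3)
m=(np.hypot(C[:,0]-.507,C[:,1]+.032)<.035)&(C[:,2]>.09)&(C[:,2]<.115)
q=C[m]; print(get_obs()['tool_pos'],get_obs()['force'],m.sum(),((q.max(0)+q.min(0))/2).round(4),np.ptp(q,0).round(3),np.median(q[:,2]).round(4))
E
```

```text
clock: 2.22
tool_pos: [0.5076, -0.0296, 0.1579]
orientation: [-179.9, 0.0, -109.1]
force: [0.0, -1.1, 1.3]
opening: 0.0003
[ 0.50789048 -0.02961047  0.15833878] [-0.30911173  0.10647965 -0.01672419] 2869 [ 0.508  -0.03    0.0983] [0.045 0.048 0.01 ] 0.1006
```

View pics/w1.png

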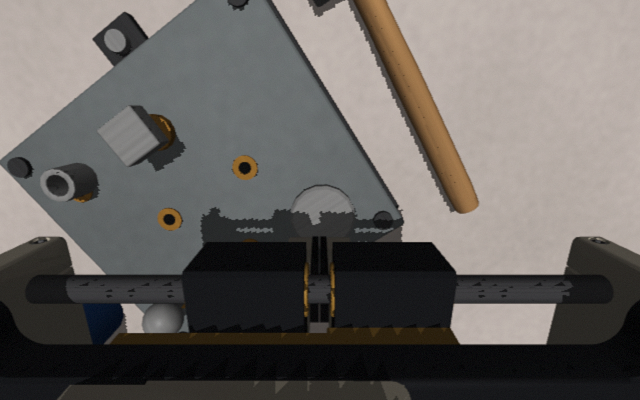

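The wrist view shows the flat head (320,205) directly under the fingertips, with its top near z = 0.101. The square head (130,135) and spare bush (70,183) are well clear. I'll press down in small steps and watch the force.

```bash
python3 -m pendant '[[[-1,-1,-25,0,0,0],[-1,-1,-48,0,0,0],[-1,-1,-52,0,0,0],[-1,-1,-55,0,0,0],[-1,-1,-58,0,0,0],[-1,-1,-60,0,0,0],[-1,-1,-62,0,0,0],[-1,-1,-64,0,0,0],[-1,-1,-66,0,0,0],[-1,-1,-66,0,0,0]]]'
python3 -m pendant '[[[0,0,-1,0,0,0],[0,0,-2,0,0,0],[0,0,-2,0,0,0]]]'
```

```text
clock: 3.52
tool_pos: [0.5056, -0.0322, 0.0903]
orientation: [180.0, -0.0, -109.3]
force: [1.2, 1.6, 1.3]
opening: 0.0001
clock: 3.9
tool_pos: [0.5055, -0.0322, 0.0883]
orientation: [180.0, -0.0, -109.3]
force: [0.2, -0.2, 0.1]
opening: 0.0002
```

```bash
python3 -m pendant '[[[0,0,-1,0,0,0],[0,0,-1,0,0,0]]]'
python3 -m pendant '[[[0,0,-1,0,0,0],[0,0,-1,0,0,0]]]'
```

```text
clock: 4.15
tool_pos: [0.5056, -0.0321, 0.0877]
orientation: [180.0, -0.0, -109.3]
force: [-1.4, -0.5, 6.2]
opening: 0.0006
clock: 4.4
tool_pos: [0.5056, -0.0322, 0.0869]
orientation: [180.0, -0.0, -109.3]
force: [-2.7, -0.1, 8.2]
opening: 0.0004
```

The force rose to 8 N at z = 0.087, so the flat pin is on its stop. I'll lift, go over the square pin and check from there.

```bash
python3 -m pendant '[[[0,0,30,0,0,0],[0,0,63,0,0,0],[33,34,63,0,0,0],[66,68,63,0,0,0],[98,103,63,0,0,0],[98,103,63,0,0,0],[98,103,63,0,0,0],[98,103,63,0,0,0]]]'
python3 - <<'E'
from h import *
for n in('wrist','top','side'):
  s=grab(n); save(s,f'pics/{n}2.png'); C=cloud(s).reshape(-1,3)
  for k,(x,y,lo) in dict(flat=(.507,-.031,.08),sq=(.604,.071,.09),ball=(.4697,.1135,.09)).items():
    m=(np.hypot(C[:,0]-x,C[:,1]-y)<.03)&(C[:,2]>lo)&(C[:,2]<.13)
    q=C[m]
    if len(q)>20: print(n,k,m.sum(),((q.max(0)+q.min(0))/2).round(4),np.ptp(q,0).round(3),np.percentile(q[:,2],[50,80]).round(4))
print(get_obs()['tool_pos'],get_obs()['force'])
E
```

```text
clock: 5.4
tool_pos: [0.6031, 0.0703, 0.1495]
orientation: [180.0, -0.0, -109.3]
force: [-0.8, -0.0, -0.2]
opening: 0.0005
wrist flat 1039 [ 0.5071 -0.033   0.0847] [0.049 0.041 0.009] [0.0869 0.0875]
wrist sq 1853 [0.6053 0.0725 0.0991] [0.034 0.036 0.018] [0.1057 0.1063]
top flat 295 [ 0.5068 -0.032   0.0878] [0.044 0.047 0.013] [0.0878 0.0894]
top ball 122 [0.4705 0.113  0.1149] [0.028 0.027 0.019] [0.1173 0.1202]
side flat 294 [ 0.5058 -0.0301  0.0854] [0.046 0.05  0.01 ] [0.0869 0.088 ]
side sq 242 [0.603  0.0728 0.0995] [0.033 0.036 0.018] [0.1048 0.1062]
side ball 206 [0.4685 0.1173 0.1101] [0.028 0.026 0.025] [0.1137 0.1188]
[0.60351379 0.07042219 0.14989863] [-0.33544811  0.0036319   1.33727961]
```

View pics/wrist2.png

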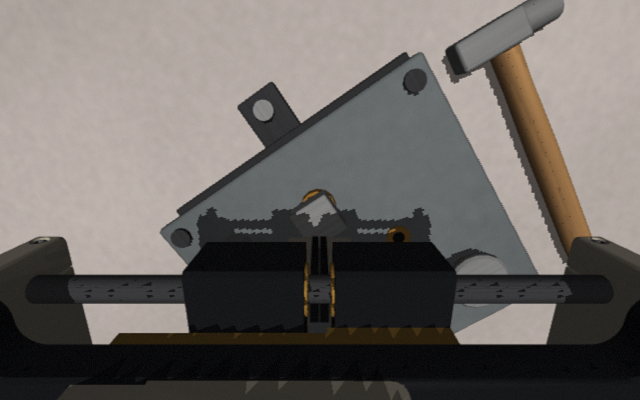

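The flat head now measures 88 mm, so it is home. The square head (318,215) is under the tips. The spare bush is hidden behind the left finger block, so I'll check that block's lateral extent and height, without viewing a picture.

```bash
python3 - <<'E'
from h import *
s=grab('wrist'); C=cloud(s); tcp=get_obs()['tool_pos']
ax=np.array([-np.cos(np.radians(70.7)),-np.sin(np.radians(70.7))])
for u,v in((190,245),(185,320),(250,260),(300,245),(318,325),(450,260),(30,260)): print(u,v,C[v,u].round(3),'lat mm',((C[v,u,:2]-tcp[:2])@ax*1000).round(),'z-tcp',((C[v,u,2]-tcp[2])*1000).round())
t=pickle.load(open('top.pkl','rb')); b=onplane(t,273,211,.092); print('bush',b,'lat',(b[:2]-tcp[:2])@ax*1000)
E
```

```text
190 245 [0.607 0.187 0.065] lat mm -110.0 z-tcp -85.0
185 320 [ 0.504  0.272 -0.   ] lat mm -157.0 z-tcp -150.0
250 260 [0.646 0.077 0.231] lat mm -20.0 z-tcp 81.0
300 245 [0.642 0.064 0.223] lat mm -7.0 z-tcp 73.0
318 325 [0.495 0.111 0.065] lat mm -2.0 z-tcp -85.0
450 260 [ 0.52  -0.018  0.065] lat mm 111.0 z-tcp -85.0
30 260 [0.665 0.136 0.228] lat mm -83.0 z-tcp 78.0
bush [0.588418   0.14405795 0.092     ] lat -64.39995081746018
```

The wide blocks sit more than 73 mm above the tips and the bush is 50 mm off to the side, so the path is clear. Pressing the square pin.

```bash
python3 -m pendant '[[[1,1,-20,0,0,0],[1,1,-38,0,0,0],[1,1,-42,0,0,0],[1,1,-45,0,0,0],[1,1,-48,0,0,0],[1,1,-50,0,0,0],[1,1,-52,0,0,0],[1,1,-54,0,0,0],[1,1,-55,0,0,0],[1,1,-55,0,0,0]]]'
python3 -m pendant '[[[0,0,-1,0,0,0],[0,0,-1,0,0,0]]]'
python3 -m pendant '[[[0,0,-1,0,0,0],[0,0,-1,0,0,0]]]'
```

```text
clock: 6.85
tool_pos: [0.605, 0.0721, 0.0944]
orientation: [-180.0, 0.0, -109.3]
force: [0.7, -0.1, 0.5]
opening: 0.0003
clock: 7.1
tool_pos: [0.605, 0.0721, 0.094]
orientation: [-180.0, 0.0, -109.3]
force: [-0.7, -1.3, 4.6]
opening: 0.0002
clock: 7.35
tool_pos: [0.6051, 0.0721, 0.0932]
orientation: [-180.0, 0.0, -109.3]
force: [-2.2, -0.8, 7.6]
opening: 0.0004
```

The square pin is on its stop at 7.6 N. On to the ball.

```bash
python3 -m pendant '[[[0,0,40,0,0,0],[0,0,77,0,0,0],[-45,14,77,0,0,0],[-90,28,77,0,0,0],[-135,41,77,0,0,0],[-135,41,77,0,0,0],[-135,41,77,0,0,0],[-135,41,77,0,0,0]]]'
python3 - <<'E'
from h import *
for n in('wrist','top','side'):
  s=grab(n); save(s,f'pics/{n}3.png'); C=cloud(s).reshape(-1,3)
  for k,(x,y,lo) in dict(flat=(.507,-.031,.08),sq=(.604,.071,.08),ball=(.4697,.1135,.09)).items():
    m=(np.hypot(C[:,0]-x,C[:,1]-y)<.03)&(C[:,2]>lo)&(C[:,2]<.13)
    q=C[m]
    if len(q)>20: print(n,k,m.sum(),((q.max(0)+q.min(0))/2).round(4),np.ptp(q,0).round(3),np.percentile(q[:,2],[50,80,100]).round(4))
print(get_obs()['tool_pos'],get_obs()['force'])
E
```

```text
clock: 8.35
tool_pos: [0.4705, 0.113, 0.1694]
orientation: [180.0, -0.0, -109.3]
force: [-0.1, 0.1, 0.1]
opening: 0.0004
wrist flat 3584 [ 0.5068 -0.0296  0.0847] [0.048 0.048 0.009] [0.0871 0.0877 0.0894]
wrist sq 1734 [0.6003 0.0728 0.0878] [0.028 0.036 0.015] [0.0931 0.0938 0.0955]
wrist ball 1254 [0.4703 0.1152 0.112 ] [0.028 0.029 0.021] [0.1168 0.1195 0.1223]
top flat 295 [ 0.5067 -0.032   0.0875] [0.044 0.047 0.013] [0.0873 0.0893 0.0938]
top sq 155 [0.6039 0.0708 0.0896] [0.034 0.035 0.018] [0.0937 0.0951 0.0985]
side sq 227 [0.6034 0.0727 0.0883] [0.034 0.034 0.016] [0.0925 0.0938 0.0963]
side ball 207 [0.4685 0.1168 0.1095] [0.028 0.025 0.025] [0.1142 0.1184 0.122 ]
[0.47024883 0.1127704  0.16916244] [ 0.0430677   0.56366675 -0.69324399]
```

View pics/wrist3.png

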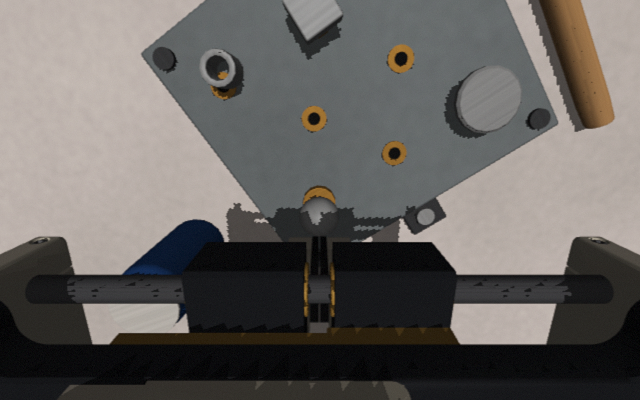

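The flat (88 mm) and square (94 mm) heads are both home and the spare bush (217,68) is still standing. The ball (320,215) is under the tips, and I'm adding 1 mm in y before pressing.

```bash
python3 -m pendant '[[[0,1,-22,0,0,0],[0,1,-42,0,0,0],[0,1,-46,0,0,0],[0,1,-49,0,0,0],[0,1,-52,0,0,0],[0,1,-55,0,0,0],[0,1,-57,0,0,0],[0,1,-59,0,0,0],[0,1,-61,0,0,0],[0,1,-61,0,0,0]]]'
python3 -m pendant '[[[0,0,-1,0,0,0],[0,0,-1,0,0,0]]]'
python3 -m pendant '[[[0,0,-1,0,0,0],[0,0,-1,0,0,0]]]'
```

```text
clock: 9.75
tool_pos: [0.4699, 0.1141, 0.1084]
orientation: [-180.0, 0.0, -109.3]
force: [0.2, -1.3, 0.4]
opening: 0.0005
clock: 10.0
tool_pos: [0.4701, 0.1142, 0.1078]
orientation: [-180.0, 0.0, -109.3]
force: [-1.9, 0.0, 4.5]
opening: 0.0003
clock: 10.25
tool_pos: [0.4701, 0.1142, 0.107]
orientation: [-180.0, 0.0, -109.3]
force: [-1.7, -0.2, 6.1]
opening: 0.0001
```

```bash
python3 -m pendant '[[[0,0,40,0,0,0],[0,0,90,0,0,0],[0,0,130,0,0,0],[-20,60,130,0,0,0],[-30,110,130,0,0,0],[-40,160,130,0,0,0],[-40,210,130,0,0,0],[-40,210,130,0,0,0],[-40,210,130,0,0,0]]]'
python3 - <<'E'
from h import *
t=pickle.load(open('top.pkl','rb')); sd=pickle.load(open('side.pkl','rb'))
for n,r in(('top',t),('side',sd),('wrist',None)):
  s=grab(n); save(s,f'pics/{n}4.png')
  for lab,S in(('before',r),('now',s)):
   if S is None: continue
   C=cloud(S).reshape(-1,3)
   for k,(x,y,rad,lo) in dict(flat=(.507,-.031,.03,.08),sq=(.604,.071,.03,.08),ball=(.4697,.1135,.03,.085),bush=(.588,.144,.022,.075)).items():
    q=C[(np.hypot(C[:,0]-x,C[:,1]-y)<rad)&(C[:,2]>lo)&(C[:,2]<.13)]
    if len(q)>20: print(n,lab,k,len(q),((q.max(0)+q.min(0))/2).round(4),np.percentile(q[:,2],[50,80,98]).round(4))
print(get_obs()['tool_pos'],get_obs()['force'])
E
```

```text
clock: 11.38
tool_pos: [0.4294, 0.3239, 0.236]
orientation: [180.0, -0.1, -109.3]
force: [-0.9, -0.2, -0.3]
opening: 0.0005
top before flat 302 [ 0.5071 -0.0313  0.1007] [0.1011 0.1026 0.1048]
top before sq 156 [0.6042 0.0704 0.1033] [0.1061 0.1076 0.1098]
top before ball 122 [0.4705 0.113  0.115 ] [0.118  0.1203 0.1233]
top before bush 59 [0.5911 0.1464 0.0864] [0.0909 0.0925 0.0962]
top now flat 295 [ 0.5068 -0.0321  0.0877] [0.0874 0.0893 0.0917]
top now sq 154 [0.6041 0.0707 0.0898] [0.0935 0.0952 0.0974]
top now ball 121 [0.4696 0.1138 0.1018] [0.1036 0.106  0.1104]
top now bush 60 [0.5914 0.1463 0.0855] [0.0913 0.0933 0.0948]
side before flat 304 [ 0.5051 -0.0309  0.0966] [0.0999 0.1011 0.1023]
side before sq 243 [0.6032 0.0727 0.0953] [0.1051 0.1065 0.1079]
side before ball 214 [0.4684 0.1183 0.1038] [0.1134 0.1187 0.1213]
side before bush 186 [0.5908 0.1469 0.0842] [0.0874 0.0905 0.0926]
side now flat 288 [ 0.506  -0.0307  0.085 ] [0.0867 0.0879 0.0893]
side now sq 225 [0.6039 0.0727 0.0889] [0.0925 0.0938 0.0956]
side now ball 38 [0.4773 0.1148 0.0978] [0.1002 0.1037 0.1061]
side now bush 186 [0.591  0.1468 0.0841] [0.0875 0.0909 0.0925]
wrist now ball 1101 [0.4696 0.1172 0.0968] [0.102  0.1054 0.1073]
[0.42987495 0.32312816 0.23663339] [ 0.29853793 -0.07083457  0.03965471]
```

View pics/top4.png

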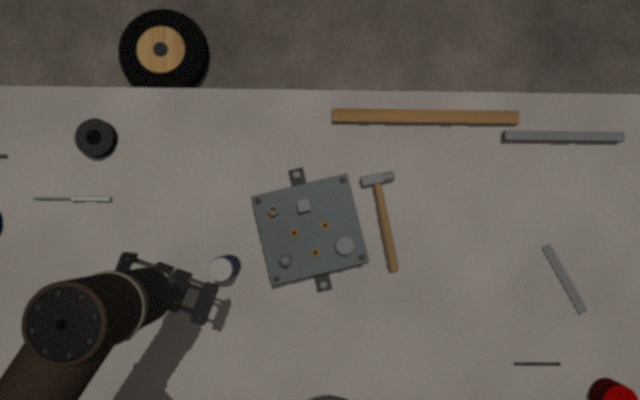

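The tin (222,269), hammer and spare bush (273,211) are at their original pixels. The three heads are at their home heights, and the hand is clear of the tin. Handing in.

```bash
python3 -c "from plant import *; print(close_job())"
```

```text
the job is handed in; nothing more can be done
None
```

I pressed the flat, square and ball pins home in that order with shut fingertips, and handed the job in at about 11.5 s. Each pin was pressed until the force rose at its stop, with last readings of 8.2, 7.6 and 6.1 N. These were read at the end of each move, so I did not see the peaks in between.

**Pins:** the final camera checks put the heads at about 88, 94 and 107–108 mm, against home heights of 88, 94 and 108 mm. The ball is the least certain. The side camera was mostly blocked there, and the top and wrist readings spread from 107 to 110 mm.

**Loose things:** the spare bush measured within 0.5 mm of where it started. The tin and hammer are at the same pixels as in the first top picture.

**Hand:** it ended at z = 0.236 m, beside the jig and touching nothing, with the force near zero. No check failed.

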